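Hang the torch rest on the slat panel of a goldsmith's bench

TASK

Give the hand torch its parking place: hang the forked red torch rest on the aluminium slat panel, in the upper groove, in the free stretch between the blue bin and the plier rail. With its fork end tilted up, slip the top lip into the groove and up behind the slat, then swing it down until it is fully seated, its back plate flat against the panel, and leave it hanging there level by itself. Leave the hand torch and the jar standing where they are.

Things in the scene. Friction and masses are not known exactly. Their poses are not given: they have to be found in the camera images.
- groove (a point): Upper groove of the slat panel: the point on the front face plane at the lower edge of the groove's mouth, 160 mm above the bench, midway along the panel and the free stretch. x points into the panel (its front looks to -x), y along the groove, z up. Mouth 18 mm high (z 0 to 18 mm). A like groove 100 mm lower is not the one to use.
- slat_edge (a point): Lower edge of the slat above that mouth, 18 mm over the groove point, same axes. The slat is 3 mm thick (x 0 to 3 mm) and 37 mm high, to the panel's top. Behind it and the mouth is a pocket 22 mm deep (x 3 to 25 mm): floor level with the mouth's lower edge, ceiling 36 mm above that floor, so it runs 18 mm up behind the slat.
- panel: Fixed bench-top aluminium slat panel, 400 mm wide, 215 mm high, 28 mm deep, upright; place and yaw vary. Origin: middle of its front face's foot, on the bench; axes as the groove's. Two flat feet 6 mm high stand 57 mm out from the face at y 150 to 180 mm either side.
- bin_mid (a point): Middle of the blue parts bin, 60 mm wide, 62 mm high, that hangs fixed at the +y end of the upper groove (y 128 to 188 mm from the groove point), 80 mm out from the face, its top 6 mm above the groove point.
- pliers_mid (a point): Middle of the plier rail with a red and a green pair of pliers, 60 mm wide, that hangs fixed at the -y end of the upper groove (y -188 to -128 mm from the groove point), 50 mm out from the face. The free stretch between it and the bin is 256 mm long.
- rest_grip (a point): Torch rest, loose red steel bracket, 0.3 to 0.5 kg: middle of its arm, half-way up, near its balance point. x from fork to back plate and lip, y across, z up. It starts standing level on the bench, this point 21 mm up. Arm: box section 20 mm wide, 26 mm high (z -13 to 13 mm), x -75 to 41 mm. Hung: 51 mm below, 45 to 48 mm out from the groove point.
- rest_plate (a point): Centre of the rear face of the rest's upright back plate, 45 mm in x and 17 mm in z from the grip point, same axes. Plate 70 mm wide, 76 mm high (z -38 to 38 mm here), 4 mm thick. Along its top a tab 4 mm thick (z 34 to 38 mm here) goes 8.5 mm back from the rear face and carries the lip. Hung, this rear face lies flat on the panel's face.
- rest_lip (a point): Mid-width of the top edge of the rest's lip, 52 mm in x and 75 mm in z from the grip point. The lip, 70 mm wide, 3 mm thick, stands 5.5 mm behind the plate's rear face. Lip and tab are 24 mm high, more than the mouth: the lip enters only with the fork end tilted up some 30 to 40 degrees. Hung, the tab rests on the mouth's lower edge, this point 24 mm above it.
- rest_fork (a point): Underside of the rest's fork, mid-width: 8 mm bare steel rod under the arm's outer end, 67 mm in -x and 21 mm below the grip point; its two prongs, 58 mm apart across the arm, rise to 64 mm above this underside (about 45 mm above the grip point), tips splayed to 80 mm overall.
- rest: The whole torch rest, 131 mm long, 80 mm wide, 96 mm high; origin at the foot of the plate's rear face, axes as at the grip point.
- torch_mid (a point): Bystander: a loose blue hand torch (gas can 48 mm across on a 68 mm foot, brass nozzle on top), 130 mm high, standing on the bench; the point is on its axis 60 mm up.
- jar_mid (a point): Bystander: a loose amber flux jar with a white cap, 56 mm across, 75 mm high; the point is on its axis, half-way up.
- brick_top (a point): Bystander: a fixed soldering block 115 by 220 mm, 72 mm high with two soldering boards on it; the point is in the middle of its top; its y axis is its length.
Things that resemble listed ones, but are neither listed nor needed, are in the scene too. Of the things shaped like the part that bears torch_mid, the blue one is meant.

How it is judged:
By the outcome, as a careful person would: the job done as asked, in the order asked, and still so for the second after the job is handed in, with the robot touching nothing.
It also fails if it takes over 45 s, if anything falls off the work surface, if the arm or the gripper's body presses on something with over 40 N, if the wrist force passes 120 N, or if a joint passes its speed limit or range.

ROBOT

A 7-joint arm with a two-finger parallel gripper is mounted at the origin on the work surface. World frame = base frame: x ahead of the robot, y to its left, z up, the work surface at z = 0. Lengths are in m, angles in rad, forces in N, time in s.
With the tool pointing down it reaches from about 0.4 to 0.85 m from the base axis. Payload 4.4 kg.
Tool frame: the origin (TCP) lies between the finger pads; the fingertips stand 17 mm ahead of it and the grasp point (between the pads) lies 2 mm behind it; z points along the fingers, y is the line along which they close (so a half turn about z gives the same grasp; the last joint's range is limited). The gripper opens to 94 mm and grips with 3 to 60 N. Pads are 16 mm wide; open, the fingers measure 119 mm over their backs; the gripper's body (75 mm by 177 mm) begins 78 mm behind the grasp point.
Start: joints at [-1.231, 0.628, 0.038, 1.517, -0.027, 0.996, -0.02], TCP at [0.257, 0.597, 0.222] pointing down, gripper open.
Joint ranges: [-3.06, 3.06], [-0.37, 2.12], [-1.25, 1.32], [0.18, 2.47], [-1.1, 4.24], [0.23, 1.98], [-2.94, 2.94]. Speed limits (rad/s): [2.57, 2.57, 3.14, 3.14, 3.14, 3.14, 3.14].

INTERFACE

Orientations are given as a rotation vector (axis times angle).
In Python, from workcell import arm gives the robot as it stands. The module is installed in compiled form; this text tells all that it offers.
- The arm moves only by the tool arm_command, never from a script. Its argument "increments" is a list of rows, each an object of numbers: "ax", "ay", "az": the turn, a rotation vector about the tool's x, y, z in units of 6 degrees (1.0 is 6 degrees); "tx", "ty", "tz": the shift along the tool's x, y, z in units of 25 mm (1.0 is 25 mm); "jaw": the opening, from 0 (shut) to 1 (fully open). In form: [{"ax": .., "ay": .., "az": .., "tx": .., "ty": .., "tz": .., "jaw": ..}, ...]. A call has 1 to 8 rows; each row is the pose to reach, as a shift and turn from the pose commanded when the call began, along the tool's axes at that moment; what a row does not reach only later rows make up. A row lasts 1/12 s, in which the tool goes at most 41.7 mm and 7.16 degrees, less where a joint would pass 70% of its speed; a pose out of reach is approached as far as the arm can. A call with a gripper value outside its range is refused whole. The fingers move at their own pace and stop on an object; "grip_force" is the grip in N (left out, the last holds). Time passes only in rows, so rows that repeat a pose let the fingers close. It gives the time, the measured TCP pose, the force, the opening and the grip force at its end, in the units of the state.
- arm.read_state(): the state, without advancing time (a new reading comes with each control period).
- arm.capture(name): name is "scene" or "top" or "wrist"; returns the picture (400x640x3 uint8, red, green, blue); there is no depth.
- arm.camera_info(name): a dict with "fx", "fy", "cx", "cy" (pixels), "rvec" (rotation vector, rad) and "tvec" (3), from world to camera coordinates, as OpenCV has them; the wrist camera has in their place "tool_from_camera" (4x4, takes a point from camera to tool coordinates, whose origin is the TCP and whose axes are the flange's). Camera axes: x right, y down, z forward; pixel columns grow to the right and rows downward; lengths in m; the calibration is good to about 2 mm. A picture is of the moment at which its call begins: read the wrist's pose just before it. camera_info takes no time and is no camera call.
- arm.close_job(): hands the job in; it is judged then, once.
The state is a dict: "clock": time; "joint_positions": joint angles; "qvel": joint speeds; "tau": joint torques, N m; "tcp_pos": TCP position; "tcp_rot": TCP orientation; "contact_force": force on the tool from outside, world axes, zero at the start; "torque": the same for the moment, N m; "opening": opening from 0.0 (shut) to 1.0 (fully open); "finger_force": force on a finger pad.
Only numpy, scipy, OpenCV 4.12 (cv2) and the standard library are available. Lean on these libraries where they do the work, as an engineer would, in place of code of your own. Each camera call takes 0.05 s, during which the arm holds its last target. There are 200 camera calls.

## Working session

There is one attempt and no reset: what is moved stays moved. The work goes in short steps, Python scripts to look and compute and a tool call to move; the robot and the scene stay as the last step left them, time stands still between calls to the robot, and variables do not carry over. Pictures are saved under pics/ and viewed, at most 10 in all, crops included, and the job is handed in when it is done.

Besides the shell and the picture viewer there is one more tool, called after "Call:" as a command line: name --argument value ..., lists and objects as JSON in quotes. arm_command: Moves the arm, as the interface text tells. Its arguments: {"type":"object","properties":{"increments":{"type":"array"},"grip_force":{"type":"number"}},"required":["increments"]}

```bash
mkdir -p pics
cat > h.py <<'E'
import numpy as np, cv2
from scipy.spatial.transform import Rotation as R
from workcell import arm
def cam(n):
    i=arm.camera_info(n); K=np.array([[i['fx'],0,i['cx']],[0,i['fy'],i['cy']],[0,0,1.]])
    if n=='wrist':
        s=arm.read_state(); T=np.eye(4); T[:3,:3]=R.from_rotvec(s['tcp_rot']).as_matrix(); T[:3,3]=s['tcp_pos']
        M=np.linalg.inv(T@np.array(i['tool_from_camera']))
    else:
        M=np.eye(4); M[:3,:3]=R.from_rotvec(np.ravel(i['rvec'])).as_matrix(); M[:3,3]=np.ravel(i['tvec'])
    return K,M
def ray(c,uv):
    K,M=c; d=M[:3,:3].T@np.linalg.inv(K)@np.array([uv[0],uv[1],1.]); return -M[:3,:3].T@M[:3,3], d/np.linalg.norm(d)
def onz(c,uv,z):
    o,d=ray(c,uv); return o+d*(z-o[2])/d[2]
def two(c1,u1,c2,u2):
    (o1,d1),(o2,d2)=ray(c1,u1),ray(c2,u2)
    A=np.stack([d1,-d2],1); t=np.linalg.lstsq(A,o2-o1,rcond=None)[0]
    p,q=o1+t[0]*d1,o2+t[1]*d2; return (p+q)/2, np.linalg.norm(p-q)
def proj(c,p):
    K,M=c; q=K@(M[:3,:3]@np.array(p)+M[:3,3]); return q[:2]/q[2]
def save(n,f,im=None):
    cv2.imwrite('pics/'+f,cv2.cvtColor(arm.capture(n) if im is None else im,cv2.COLOR_RGB2BGR))
E
python3 - <<'E'
from h import *
np.set_printoptions(precision=3,suppress=True)
for n in('scene','top','wrist'):
    save(n,n+'0.png'); c=cam(n); print(n,c[0][0,0],ray(c,(320,200)))
print(arm.read_state())
E
```

```text
scene 430.91795614985114 (array([1.451, 0.702, 0.821]), array([-0.689, -0.47 , -0.552]))
top 491.5040857789917 (array([0.293, 0.088, 1.611]), array([ 0.174, -0.012, -0.985]))
wrist 282.7356433757899 (array([0.187, 0.628, 0.384]), array([ 0.26 , -0.104, -0.96 ]))
{'clock': 0.15, 'joint_positions': array([-1.231,  0.629,  0.038,  1.518, -0.027,  0.996, -0.02 ]), 'qvel': array([-0.001, -0.003,  0.   , -0.003, -0.   , -0.001, -0.001]), 'tau': array([  0.002, -55.009,   1.145, -18.682,  -0.052,   0.021,   0.   ]), 'tcp_pos': array([0.256, 0.597, 0.222]), 'tcp_rot': array([-0.633, -3.077,  0.002]), 'contact_force': array([-0.128, -0.391, -0.531]), 'torque': array([0.046, 0.027, 0.027]), 'finger_force': 0.0, 'opening': 1.0044357957788619}
```

View pics/scene0.png

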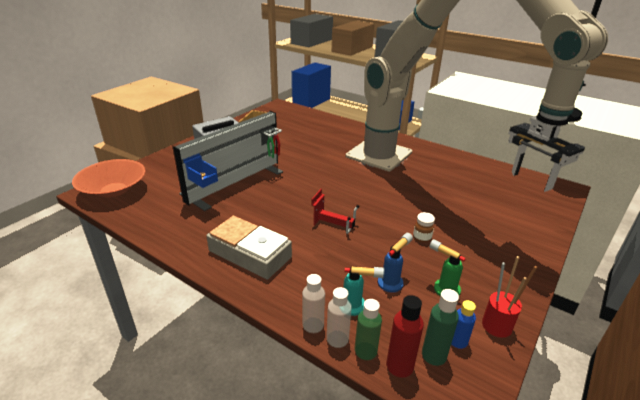

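View pics/top0.png

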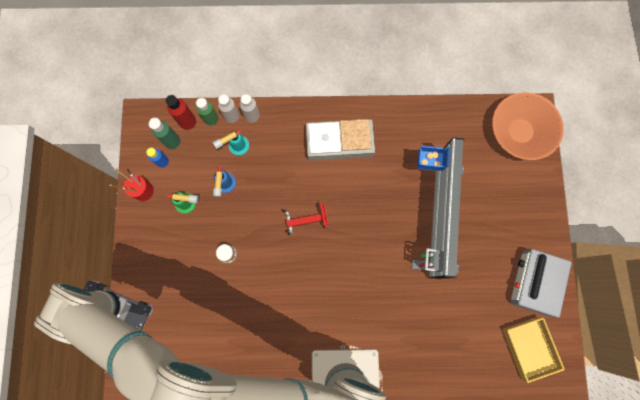

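The red rest is at scene (333,215) and top (305,219), with its plate toward the panel. The panel is at scene (230,157) and top (448,207), front facing +Y. I'll confirm both in one enlarged composite. The red can at top (138,188) and the red bottle at (181,112) aren't forked, so they don't fit. Of the torches, the blue one at top (224,181) is the bystander meant.

Run:
```python
from h import *
np.set_printoptions(precision=3,suppress=True)
s=cv2.imread('pics/scene0.png');t=cv2.imread('pics/top0.png')
z=lambda im,x,y,w,h:cv2.resize(im[y:y+h,x:x+w],(400,300),interpolation=cv2.INTER_CUBIC)
cv2.imwrite('pics/comp1.png',np.vstack([np.hstack([z(s,300,180,80,60),z(t,270,185,80,60)]),np.hstack([z(s,165,105,132,99),z(t,380,130,120,150)[:, :]])]))
for n,im,box in(('scene',s,(300,180,80,60)),('top',t,(270,185,80,60))):
    x,y,w,h=box;hs=cv2.cvtColor(im[y:y+h,x:x+w],cv2.COLOR_BGR2HSV)
    m=(((hs[...,0]<5)|(hs[...,0]>174))&(hs[...,1]>190)&(hs[...,2]>90)).astype(np.uint8)
    v,u=np.nonzero(m);print(n,len(u),u.mean()+x,v.mean()+y,u.min()+x,u.max()+x,v.min()+y,v.max()+y, cv2.minAreaRect(np.stack([u+x,v+y],1).astype(np.float32)))
```

```text
scene 246 328.6341463414634 209.3252032520325 312 353 189 222 ((330.47265625, 210.9439697265625), (45.54753494262695, 18.4552059173584), 42.184444427490234)
top 232 311.0215517241379 218.4310344827586 287 327 204 225 ((309.4000244140625, 221.80001831054688), (19.677396774291992, 40.24921798706055), 63.43495178222656)
```

View pics/comp1.png

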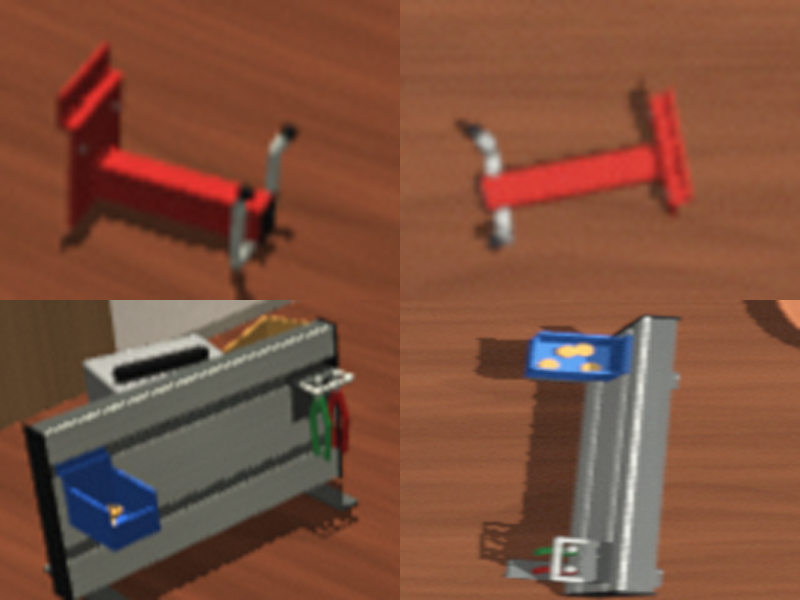

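The composite confirms the rest: red arm, twin-prong fork, and a plate with its lip toward the panel. Next I triangulate the points read from it.

Run:
```python
from h import *
np.set_printoptions(precision=4,suppress=True)
S,T=cam('scene'),cam('top')
P={}
for n,s,t in(('lip_a',(321.6,189.2),(324,204)),('lip_b',(312,199.8),(328,225.5)),
 ('panel_near',(274.5,113),(446.5,275.5)),('panel_far',(178.2,149),(452.5,140))):
    P[n]=two(S,s,T,t); print(n,*P[n])
a=onz(T,(287.6,223.4),.034);b=onz(T,(321,217.6),.034);print('arm',a,b,np.linalg.norm(a-b),(a+b)/2)
d=b-a;print('rest yaw',np.degrees(np.arctan2(d[1],d[0])))
l=P['lip_a'][0]-P['lip_b'][0];print('lip len',np.linalg.norm(l),np.degrees(np.arctan2(-l[0],l[1])))
n_,f=P['panel_near'][0],P['panel_far'][0];q=f-n_;print('panel len',np.linalg.norm(q),'ydir yaw',np.degrees(np.arctan2(q[1],q[0])),(f+n_)/2)
# edges along the groove midline of the panel at the scene view, brightness profile
for n,uv in(('torch',(226,190)),('jar',(226,253))):print(n,onz(T,uv,0.0))
print('brick',[onz(T,u,.085) for u in((306,125),(374,122),(308,158),(376,153))])
```

```text
lip_a [0.5369 0.0686 0.126 ] 0.023317343682201987
lip_b [0.494  0.0336 0.0468] 0.027892233648809547
panel_near [ 0.3207 -0.2796  0.2133] 0.0011979313537130612
panel_far [ 0.7183 -0.3271  0.2114] 0.008467134808676172
arm [0.4967 0.1753 0.034 ] [0.514  0.0672 0.034 ] 0.10943938252034671 [0.5054 0.1212 0.034 ]
rest yaw -80.90731804994647
lip len 0.09660871772973077 -50.82949905748952
panel len 0.400471172374034 ydir yaw -6.8102190449255104 [ 0.5195 -0.3033  0.2123]
torch [0.6163 0.3825 0.    ]
jar [0.4071 0.3781 0.    ]
brick [array([0.8109, 0.1115, 0.085 ]), array([ 0.8179, -0.1098,  0.085 ]), array([0.7001, 0.1063, 0.085 ]), array([ 0.7135, -0.1123,  0.085 ])]
```

```bash
cat >> h.py <<'E'
def frame(yaw,lean): # rest-style x yaw, tool lean: tool z=(sin lean)x - cos lean z ; tool y = rest y
    x=np.array([np.cos(yaw),np.sin(yaw),0]);y=np.array([-x[1],x[0],0]);z=np.sin(lean)*x-np.cos(lean)*np.array([0,0,1.])
    return np.stack([np.cross(y,z),y,z],1)
def inc(p,Rt,base=None):
    s=arm.read_state() if base is None else base
    R0=R.from_rotvec(s['tcp_rot']).as_matrix()
    t=R0.T@(np.array(p)-s['tcp_pos'])/.025; a=R.from_matrix(R0.T@Rt).as_rotvec()/np.radians(6)
    print('tx %.2f ty %.2f tz %.2f ax %.2f ay %.2f az %.2f'%(*t,*a), 'rows>=%.1f'%max(np.linalg.norm(t)*25/41.7,np.linalg.norm(a)*6/7.16))
E
cat > plan.py <<'E'
# 2D path of tab origin (plate rear face at tab underside) in panel coords; max-min clearance
import numpy as np, json
def sd(P,b):
    c=np.array([(b[0]+b[1])/2,(b[2]+b[3])/2]);h=np.array([(b[1]-b[0])/2,(b[3]-b[2])/2]);q=np.abs(P-c)-h
    return np.linalg.norm(np.maximum(q,0),axis=-1)+np.minimum(q.max(-1),0)
B=[(0,3,18,55),(0,28,-160,0),(25,28,0,55),(3,28,36,55)]
def edge(x0,x1,z0,z1):
    X,Z=np.arange(x0,x1+.01,.5),np.arange(z0,z1+.01,.5)
    return np.array([(x,z) for x in X for z in(z0,z1)]+[(x,z) for z in Z for x in(x0,x1)])
part=np.vstack([edge(-4,0,-72,4),edge(0,8.5,0,4),edge(5.5,8.5,0,24)])
phis=np.arange(44,-1,-2); xs=np.arange(-50,8,1.); zs=np.arange(-16,20,1.)
G=np.stack(np.meshgrid(xs,zs,indexing='ij'),-1)
def clr(phi,G):
    c,s=np.cos(np.radians(phi)),np.sin(np.radians(phi)); Q=part@np.array([[c,-s],[s,c]]) # z tilts to +x
    P=G[...,None,:]+Q
    return np.min([sd(P,b).min(-1) for b in B],0)
if __name__=='__main__':
    C=np.stack([clr(p,G) for p in phis]); np.save('C.npy',C)
    # widest path from (phi any, x=-50) to phi=0,x~-1,z~+2
    import heapq
    tgt=(len(phis)-1,int(np.where(xs==-1)[0][0]),int(np.where(zs==1)[0][0]))
    best={tgt:C[tgt]};par={};h=[(-C[tgt],0,tgt)];done=set()
    while h:
        w,d,k=heapq.heappop(h)
        if k in done: continue
        done.add(k)
        if k[1]==10: break
        for s in((1,0,0),(-1,0,0),(0,1,0),(0,-1,0),(0,0,1),(0,0,-1),(1,1,0),(1,-1,0),(-1,1,0),(-1,-1,0),(1,0,1),(1,0,-1),(-1,0,1),(-1,0,-1)):
            n=tuple(np.add(k,s))
            if min(n)<0 or any(a>=b for a,b in zip(n,C.shape)) or n in done: continue
            v=min(-w,C[n])
            if v>best.get(n,-9) or (v==best[n] and 0): best[n]=v;par[n]=k;heapq.heappush(h,(-v,d+1,n))
    print('clear',-w); path=[]
    while True:
        path.append((int(phis[k[0]]),xs[k[1]],zs[k[2]],round(float(C[k]),1)))
        if k==tgt: break
        k=par[k]
    print([tuple(map(float,p)) for p in path])
E
python3 plan.py
python3 - <<'E'
from h import *
np.set_printoptions(precision=4,suppress=True)
S,T=cam('scene'),cam('top')
a=two(S,(321.6,189.2),T,(328,225.5));b=two(S,(312,199.8),T,(324,204));print(a,b,np.linalg.norm(a[0]-b[0]))
l=b[0]-a[0];print('rest y yaw',np.degrees(np.arctan2(l[1],l[0])))
yaw=np.radians(-81);x=np.array([np.cos(yaw),np.sin(yaw),0]);print('grip by lip',(a[0]+b[0])/2-.052*x-[0,0,.075])
g=np.array([.508,.104,.021]);Rt=frame(yaw,np.radians(30));grasp=g+.015*x+[0,0,.005]
inc(grasp-.13*Rt[:,2],Rt)
E
```

```text
clear 1.0
[(44.0, -40.0, 3.0, 17.6), (44.0, -39.0, 3.0, 16.6), (44.0, -38.0, 3.0, 15.6), (44.0, -37.0, 3.0, 14.7), (44.0, -36.0, 3.0, 13.7), (44.0, -35.0, 3.0, 12.7), (44.0, -34.0, 3.0, 11.8), (44.0, -33.0, 3.0, 10.8), (44.0, -32.0, 3.0, 9.9), (44.0, -31.0, 3.0, 9.0), (44.0, -30.0, 3.0, 8.1), (44.0, -29.0, 3.0, 7.2), (44.0, -28.0, 3.0, 6.4), (44.0, -27.0, 3.0, 5.6), (44.0, -26.0, 3.0, 4.9), (44.0, -25.0, 3.0, 4.2), (44.0, -24.0, 3.0, 3.5), (44.0, -23.0, 3.0, 2.8), (44.0, -22.0, 3.0, 2.1), (44.0, -21.0, 3.0, 1.6), (44.0, -20.0, 3.0, 1.6), (44.0, -19.0, 3.0, 1.6), (44.0, -18.0, 3.0, 1.6), (44.0, -17.0, 3.0, 1.7), (44.0, -16.0, 3.0, 2.3), (44.0, -16.0, 4.0, 1.6), (42.0, -15.0, 4.0, 1.5), (40.0, -14.0, 4.0, 1.5), (38.0, -13.0, 4.0, 1.5), (36.0, -12.0, 4.0, 1.6), (34.0, -11.0, 4.0, 1.7), (32.0, -10.0, 4.0, 1.9), (30.0, -9.0, 4.0, 1.3), (28.0, -9.0, 5.0, 1.0), (26.0, -8.0, 5.0, 1.3), (24.0, -7.0, 5.0, 1.5), (22.0, -7.0, 5.0, 1.1), (20.0, -6.0, 5.0, 1.5), (18.0, -6.0, 4.0, 1.3), (16.0, -5.0, 4.0, 1.7), (14.0, -5.0, 4.0, 1.1), (12.0, -4.0, 4.0, 1.6), (10.0, -4.0, 3.0, 1.2), (8.0, -3.0, 3.0, 1.7), (6.0, -3.0, 2.0, 1.1), (4.0, -2.0, 2.0, 1.4), (2.0, -1.0, 2.0, 1.1), (0.0, -1.0, 1.0, 1.0)]
(array([0.4817, 0.046 , 0.0877]), np.float64(0.001334531309879364)) (array([0.5498, 0.0573, 0.0876]), np.float64(0.0012175288453481637)) 0.06896183919610989
rest y yaw 9.417578040837968
grip by lip [0.5076 0.103  0.0126]
tx -15.96 ty -12.44 tz 3.35 ax 2.51 ay -4.56 az 9.40 rows>=12.3
```

Call:
arm_command --increments '[{"tx":-16,"ty":-12.4,"tz":2.5,"ax":2.5,"ay":-4.6,"az":9.4,"jaw":1},{"tx":-16,"ty":-12.4,"tz":2.5,"ax":2.5,"ay":-4.6,"az":9.4,"jaw":1},{"tx":-16,"ty":-12.4,"tz":2.5,"ax":2.5,"ay":-4.6,"az":9.4,"jaw":1},{"tx":-16,"ty":-12.4,"tz":2.5,"ax":2.5,"ay":-4.6,"az":9.4,"jaw":1},{"tx":-16,"ty":-12.4,"tz":2.5,"ax":2.5,"ay":-4.6,"az":9.4,"jaw":1},{"tx":-16,"ty":-12.4,"tz":2.5,"ax":2.5,"ay":-4.6,"az":9.4,"jaw":1},{"tx":-16,"ty":-12.4,"tz":2.5,"ax":2.5,"ay":-4.6,"az":9.4,"jaw":1},{"tx":-16,"ty":-12.4,"tz":2.5,"ax":2.5,"ay":-4.6,"az":9.4,"jaw":1}]'

```text
clock: 0.82
tcp_pos: [0.4169, 0.3067, 0.1816]
tcp_rot: [1.664, 2.188, -0.427]
contact_force: [0.9, 0.6, -0.6]
opening: 1.0
finger_force: 0.0
```

Run:
```python
from h import *
np.set_printoptions(precision=4,suppress=True)
s=arm.read_state();print(s['clock'],s['tcp_pos'],s['joint_positions'])
yaw=np.radians(-81);x=np.array([np.cos(yaw),np.sin(yaw),0])
g=np.array([.508,.1035,.021]);Rt=frame(yaw,np.radians(30));grasp=g+.015*x+[0,0,.005]
inc(grasp-.13*Rt[:,2],Rt)
```

```text
0.8167 [0.4169 0.3067 0.1816] [-1.2237  0.704   0.4797  1.7442  0.1011  1.0251 -0.5984]
tx -5.30 ty 1.64 tz 4.60 ax 0.30 ay -0.48 az 1.01 rows>=4.3
```

Call:
arm_command --increments '[{"tx":-5.3,"ty":1.64,"tz":4.0,"ax":0.3,"ay":-0.48,"az":1.0,"jaw":1},{"tx":-5.3,"ty":1.64,"tz":4.0,"ax":0.3,"ay":-0.48,"az":1.0,"jaw":1},{"tx":-5.3,"ty":1.64,"tz":4.0,"ax":0.3,"ay":-0.48,"az":1.0,"jaw":1},{"tx":-5.3,"ty":1.64,"tz":4.0,"ax":0.3,"ay":-0.48,"az":1.0,"jaw":1},{"tx":-5.3,"ty":1.64,"tz":4.0,"ax":0.3,"ay":-0.48,"az":1.0,"jaw":1},{"tx":-5.3,"ty":1.64,"tz":4.0,"ax":0.3,"ay":-0.48,"az":1.0,"jaw":1}]'

```text
clock: 1.32
tcp_pos: [0.4994, 0.1573, 0.1516]
tcp_rot: [1.758, 2.056, -0.474]
contact_force: [0.3, 1.5, -0.5]
opening: 0.999
finger_force: 0.0
```

Run:
```python
from h import *
np.set_printoptions(precision=4,suppress=True)
s=arm.read_state();print(s['clock'],s['tcp_pos'],s['tcp_rot'],s['joint_positions'],s['qvel'])
W=cam('wrist');im=arm.capture('wrist');save(0,'wrist1.png',im);np.savez('w1.npz',K=W[0],M=W[1])
yaw=np.radians(-81);x=np.array([np.cos(yaw),np.sin(yaw),0]);y=np.array([-x[1],x[0],0])
g=np.array([.508,.1035,.021])
for n,p in(('grip top',g+[0,0,.013]),('fork end',g-.075*x+[0,0,.013]),('liptop-',g+.052*x-.035*y+[0,0,.075]),('liptop+',g+.052*x+.035*y+[0,0,.075])):print(n,proj(W,p))
Rt=frame(yaw,np.radians(30));grasp=g+.015*x+[0,0,.005]
inc(grasp+.002*Rt[:,2],Rt)
```

```text
1.3167 [0.4994 0.1573 0.1516] [ 1.7582  2.0563 -0.4738] [-0.9998  0.7504  0.5441  1.8381  0.1601  0.8489 -0.5071] [-0.0583 -0.0077 -0.0586 -0.0324 -0.0242  0.0129 -0.0132]
grip top [317.4771 182.661 ]
fork end [317.3368 118.9943]
liptop- [283.486  260.5221]
liptop+ [351.3525 260.5792]
tx -0.01 ty 0.00 tz 5.87 ax -0.01 ay -0.02 az 0.03 rows>=3.5
```

View pics/wrist1.png

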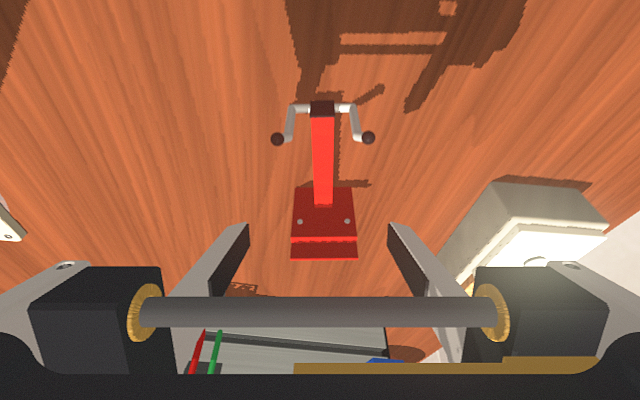

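The wrist view shows the rest between the fingers: fork at (322,110), lip ends at (290,259) and (358,259). That is about 6 px to the right of the prediction, so I shift +5 mm in tool y.

Call:
arm_command --increments '[{"ty":0.2,"tz":1.5,"jaw":1},{"ty":0.2,"tz":3.0,"jaw":1},{"ty":0.2,"tz":4.5,"jaw":1},{"ty":0.2,"tz":5.3,"jaw":1},{"ty":0.2,"tz":5.8,"jaw":1},{"ty":0.2,"tz":5.8,"jaw":1}]'

```text
$.increments[0]: bad value
```

Run:
```python
from h import *
np.set_printoptions(precision=4,suppress=True)
f=np.load('w1.npz');W=(f['K'],f['M']);S=cam('scene');T=cam('top')
for a,s,t in(((290,258),(321.6,189.2),(328,225.5)),((358,258),(312,199.8),(324,204))):print(two(W,a,S,s),two(W,a,T,t))
s=arm.read_state();print(s['tcp_pos'],s['tcp_rot'],s['contact_force'])
```

```text
(array([0.4881, 0.0493, 0.0931]), np.float64(0.0015036171518026306)) (array([0.4845, 0.0465, 0.0917]), np.float64(0.007173565634619453))
(array([0.5571, 0.0615, 0.094 ]), np.float64(0.0012947091563677664)) (array([0.553 , 0.0588, 0.0929]), np.float64(0.009095228360617227))
[0.499  0.1602 0.1513] [ 1.7552  2.0607 -0.4709] [-0.6498  1.2272  0.6519]
```

Call:
arm_command --increments '[{"ax":0,"ay":0,"az":0,"tx":0,"ty":0.2,"tz":1.5,"jaw":1},{"ax":0,"ay":0,"az":0,"tx":0,"ty":0.2,"tz":3.0,"jaw":1},{"ax":0,"ay":0,"az":0,"tx":0,"ty":0.2,"tz":4.5,"jaw":1},{"ax":0,"ay":0,"az":0,"tx":0,"ty":0.2,"tz":5.3,"jaw":1},{"ax":0,"ay":0,"az":0,"tx":0,"ty":0.2,"tz":5.8,"jaw":1},{"ax":0,"ay":0,"az":0,"tx":0,"ty":0.2,"tz":5.8,"jaw":1}]'

```text
clock: 1.87
tcp_pos: [0.5137, 0.0908, 0.0236]
tcp_rot: [1.751, 2.065, -0.475]
contact_force: [0.1, -0.4, 0.3]
opening: 1.004
finger_force: 0.0
```

Call:
arm_command --grip_force 50 --increments '[{"ax":0,"ay":0,"az":0,"tx":0,"ty":0,"tz":0,"jaw":0},{"ax":0,"ay":0,"az":0,"tx":0,"ty":0,"tz":0,"jaw":0},{"ax":0,"ay":0,"az":0,"tx":0,"ty":0,"tz":0,"jaw":0},{"ax":0,"ay":0,"az":0,"tx":0,"ty":0,"tz":0,"jaw":0},{"ax":0,"ay":0,"az":0,"tx":0,"ty":0,"tz":0,"jaw":0},{"ax":0,"ay":0,"az":0,"tx":0,"ty":0,"tz":0,"jaw":0},{"ax":0,"ay":0,"az":0,"tx":0,"ty":0,"tz":0,"jaw":0},{"ax":0,"ay":0,"az":0,"tx":0,"ty":0,"tz":0,"jaw":0}]'

```text
clock: 2.53
tcp_pos: [0.5155, 0.0905, 0.026]
tcp_rot: [1.753, 2.062, -0.469]
contact_force: [0.2, -0.4, -0.9]
opening: 0.467
finger_force: 0.0
```

Call:
arm_command --grip_force 50 --increments '[{"ax":0,"ay":0,"az":0,"tx":0,"ty":0,"tz":0,"jaw":0},{"ax":0,"ay":0,"az":0,"tx":0,"ty":0,"tz":0,"jaw":0},{"ax":0,"ay":0,"az":0,"tx":0,"ty":0,"tz":0,"jaw":0},{"ax":0,"ay":0,"az":0,"tx":0,"ty":0,"tz":0,"jaw":0},{"ax":0,"ay":0,"az":0,"tx":0,"ty":0,"tz":0,"jaw":0},{"ax":0,"ay":0,"az":0,"tx":0,"ty":0,"tz":0,"jaw":0},{"ax":0,"ay":0,"az":0,"tx":0,"ty":0,"tz":0,"jaw":0},{"ax":0,"ay":0,"az":0,"tx":0,"ty":0,"tz":0,"jaw":0}]'

```text
clock: 3.2
tcp_pos: [0.5153, 0.0903, 0.0258]
tcp_rot: [1.753, 2.062, -0.47]
contact_force: [-0.6, -0.5, 0.4]
opening: 0.211
finger_force: 49.9
```

Run:
```python
from h import *
np.set_printoptions(precision=4,suppress=True)
s=arm.read_state();print(s)
W=cam('wrist');im=arm.capture('wrist');save(0,'wrist2.png',im);np.savez('w2.npz',K=W[0],M=W[1],p=s['tcp_pos'],r=s['tcp_rot'])
print(R.from_rotvec(s['tcp_rot']).as_matrix())
```

```text
{'clock': 3.2, 'joint_positions': array([-0.8693,  0.9458,  0.5099,  1.9417,  0.1613,  0.519 , -0.4989]), 'qvel': array([-0.0008,  0.0018, -0.0016,  0.0009, -0.0022, -0.0003, -0.0014]), 'tau': array([ -0.075 , -52.5711,  10.333 ,  -5.8677,   0.9736,   0.9163,
         0.0529]), 'tcp_pos': array([0.5153, 0.0903, 0.0258]), 'tcp_rot': array([ 1.7527,  2.0621, -0.4701]), 'contact_force': array([-0.6126, -0.4525,  0.4318]), 'torque': array([ 0.445 ,  0.1939, -0.1192]), 'finger_force': 49.93877828121185, 'opening': 0.2106992780704049}
[[-0.1401  0.987   0.0787]
 [ 0.8554  0.1607 -0.4924]
 [-0.4987 -0.0017 -0.8668]]
```

View pics/wrist2.png

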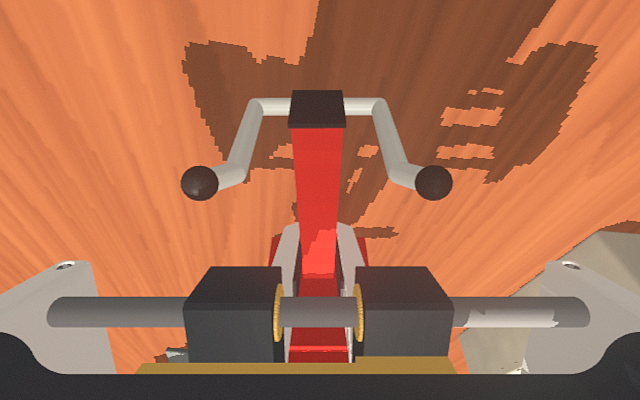

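The rest is held (opening 19.8 mm). The arm's end-face top edge is at row 127, its bottom edge at row 90, centre u=317.

Run:
```python
from h import *
np.set_printoptions(precision=4,suppress=True)
f=np.load('w2.npz');W=(f['K'],f['M']);Rt=R.from_rotvec(f['r']).as_matrix()
yaw=np.arctan2(Rt[1,1],Rt[0,1])-np.pi/2;x=np.array([np.cos(yaw),np.sin(yaw),0])
print('yaw',np.degrees(yaw))
for uv,z in(((317,127.5),.034),((317,90.5),.008)):
    e=onz(W,uv,z); g=e+.075*x;g[2]=.021;d=f['p']-g;print('grip',g,'tcp along x',d@x,'lat',d@np.array([-x[1],x[0],0]))
print('from lip', .5*(np.array([.4881,.0493])+[.5571,.0615])-.052*x[:2])
print('cam pos',ray(W,(0,0))[0])
```

```text
yaw -80.75197227706602
grip [0.5132 0.1049 0.021 ] tcp along x 0.014815126071015238 lat -0.0002654598514474183
grip [0.5127 0.1074 0.021 ] tcp along x 0.0173372016547568 lat -0.0001846336797447347
from lip [0.5142 0.1067]
cam pos [0.4922 0.2363 0.1281]
```

Run:
```python
from h import *
s=arm.read_state();R0=R.from_rotvec(s['tcp_rot']).as_matrix()
inc(s['tcp_pos']+[0,0,.12],R0)
inc([.534,-.184,.30],frame(np.radians(-96.8),np.radians(30)))
```

```text
tx -2.39 ty -0.01 tz -4.16 ax 0.00 ay 0.00 az 0.00 rows>=2.9
tx -14.96 ty -1.05 tz -4.04 ax 1.32 ay -0.01 az 2.33 rows>=9.3
```

Call:
arm_command --increments '[{"ax":0,"ay":0,"az":0,"tx":-0.6,"ty":0,"tz":-1.0,"jaw":0},{"ax":0,"ay":0,"az":0,"tx":-1.2,"ty":0,"tz":-2.1,"jaw":0},{"ax":0,"ay":0,"az":0,"tx":-2.0,"ty":0,"tz":-3.4,"jaw":0},{"ax":0,"ay":0,"az":0,"tx":-2.8,"ty":0,"tz":-4.4,"jaw":0},{"ax":0.3,"ay":0,"az":0.6,"tx":-4.0,"ty":-0.1,"tz":-5.2,"jaw":0},{"ax":0.6,"ay":0,"az":1.2,"tx":-5.5,"ty":-0.3,"tz":-5.2,"jaw":0},{"ax":0.9,"ay":0,"az":1.8,"tx":-7.0,"ty":-0.5,"tz":-4.8,"jaw":0},{"ax":1.3,"ay":0,"az":2.3,"tx":-8.5,"ty":-0.7,"tz":-4.5,"jaw":0}]'

```text
clock: 3.92
tcp_pos: [0.5184, -0.039, 0.2297]
tcp_rot: [2.05, 1.824, -0.545]
contact_force: [0.4, 0.2, -4.4]
opening: 0.212
finger_force: 49.9
```

Run:
```python
from h import *
s=arm.read_state();print(s['tcp_pos'],s['joint_positions'])
inc([.534,-.184,.30],frame(np.radians(-96.8),np.radians(30)))
```

```text
[ 0.51837429 -0.03902794  0.22968211] [-0.71190288  0.6267792   0.64940992  1.83841694  0.17551012  0.92497579
 -0.36746022]
tx -6.33 ty 1.29 tz 0.39 ax 0.01 ay -0.03 az 0.02 rows>=3.9
```

Call:
arm_command --increments '[{"ax":0,"ay":0,"az":0,"tx":-1.3,"ty":0.3,"tz":0.1,"jaw":0},{"ax":0,"ay":0,"az":0,"tx":-2.6,"ty":0.6,"tz":0.2,"jaw":0},{"ax":0,"ay":0,"az":0,"tx":-3.9,"ty":0.9,"tz":0.3,"jaw":0},{"ax":0,"ay":0,"az":0,"tx":-5.2,"ty":1.1,"tz":0.4,"jaw":0},{"ax":0,"ay":0,"az":0,"tx":-6.0,"ty":1.3,"tz":0.4,"jaw":0},{"ax":0,"ay":0,"az":0,"tx":-6.3,"ty":1.3,"tz":0.4,"jaw":0},{"ax":0,"ay":0,"az":0,"tx":-6.3,"ty":1.3,"tz":0.4,"jaw":0},{"ax":0,"ay":0,"az":0,"tx":-6.3,"ty":1.3,"tz":0.4,"jaw":0}]'

```text
clock: 4.58
tcp_pos: [0.5346, -0.1816, 0.298]
tcp_rot: [2.048, 1.826, -0.546]
contact_force: [-0.5, 0.6, -4.6]
opening: 0.205
finger_force: 49.9
```

Run:
```python
from h import *
s=arm.read_state();print(s['tcp_pos'],s['joint_positions'],s['qvel'].max())
W=cam('wrist');im=arm.capture('wrist');save(0,'wrist3.png',im);np.savez('w3.npz',K=W[0],M=W[1],p=s['tcp_pos'],r=s['tcp_rot'])
```

```text
[ 0.53458096 -0.18158708  0.29799475] [-0.47853133  0.53779483  0.67809288  1.76359464  0.23793064  0.95158757
 -0.12799476] 0.012116662155878241
```

View pics/wrist3.png

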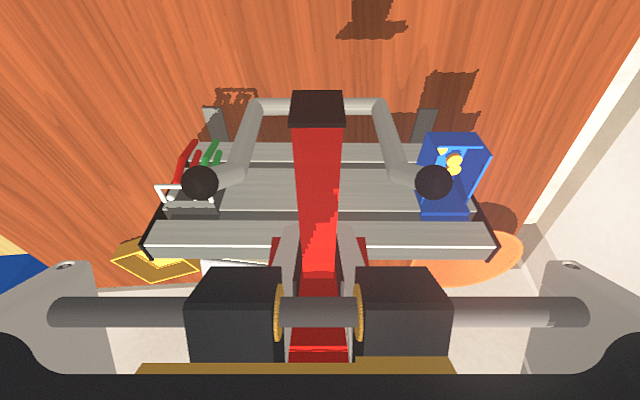

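The wrist view shows the upper mouth as a dark band at rows ~209–220, the slat above it, the panel top at ~247, the plier rail on the left and the bin on the right. I'll take a second view 45 mm lower to triangulate.

Call:
arm_command --increments '[{"ax":0,"ay":0,"az":0,"tx":0.3,"ty":0,"tz":0.5,"jaw":0},{"ax":0,"ay":0,"az":0,"tx":0.6,"ty":0,"tz":1.0,"jaw":0},{"ax":0,"ay":0,"az":0,"tx":0.9,"ty":0,"tz":1.56,"jaw":0},{"ax":0,"ay":0,"az":0,"tx":0.9,"ty":0,"tz":1.56,"jaw":0},{"ax":0,"ay":0,"az":0,"tx":0.9,"ty":0,"tz":1.56,"jaw":0},{"ax":0,"ay":0,"az":0,"tx":0.9,"ty":0,"tz":1.56,"jaw":0}]'

```text
clock: 5.13
tcp_pos: [0.5356, -0.1822, 0.2544]
tcp_rot: [2.045, 1.826, -0.546]
contact_force: [-0.4, -1.0, -3.1]
opening: 0.207
finger_force: 49.9
```

Run:
```python
from h import *
s=arm.read_state();print(s['tcp_pos'],s['qvel'].max())
W=cam('wrist');im=arm.capture('wrist');save(0,'wrist4.png',im);np.savez('w4.npz',K=W[0],M=W[1],p=s['tcp_pos'],r=s['tcp_rot'])
for n,r0 in(('3',(196,262)),('4',(215,285))):
    g=cv2.imread(f'pics/wrist{n}.png',0)
    for u in(258,386): print(n,u,r0[0],g[r0[0]:r0[1],u-2:u+3].mean(1).astype(int).tolist())
```

```text
[ 0.53560099 -0.18216489  0.25435862] 0.010328522780519161
3 258 196 [159, 157, 154, 152, 153, 154, 155, 156, 154, 154, 152, 152, 152, 186, 214, 116, 93, 97, 98, 102, 101, 99, 99, 99, 127, 163, 157, 157, 161, 158, 161, 159, 155, 154, 158, 157, 160, 160, 160, 159, 159, 155, 157, 159, 156, 154, 154, 152, 162, 254, 255, 235, 151, 157, 162, 162, 164, 160, 163, 163, 163, 161, 162, 178, 183, 192]
3 386 196 [155, 158, 155, 156, 157, 154, 156, 158, 159, 158, 155, 152, 154, 159, 205, 199, 94, 99, 104, 102, 101, 103, 103, 100, 105, 150, 158, 151, 151, 155, 160, 156, 157, 154, 152, 154, 154, 154, 153, 154, 154, 153, 154, 155, 156, 157, 157, 152, 146, 193, 255, 255, 166, 160, 165, 163, 164, 166, 169, 162, 160, 158, 163, 159, 139, 137]
4 258 215 [163, 164, 164, 162, 163, 166, 166, 168, 165, 161, 162, 161, 165, 163, 164, 165, 163, 164, 160, 164, 159, 164, 209, 223, 88, 97, 102, 104, 104, 102, 101, 103, 103, 102, 100, 122, 171, 166, 166, 167, 167, 167, 169, 167, 166, 160, 159, 164, 164, 169, 169, 99, 46, 53, 56, 56, 55, 55, 54, 54, 55, 53, 53, 54, 52, 54, 53, 52, 52, 52]
4 386 215 [160, 162, 162, 163, 166, 162, 162, 168, 165, 161, 164, 166, 164, 163, 166, 163, 168, 168, 164, 160, 166, 161, 171, 227, 181, 93, 102, 106, 104, 105, 105, 108, 106, 102, 98, 103, 150, 169, 161, 157, 160, 163, 167, 163, 162, 162, 160, 159, 162, 163, 160, 98, 53, 60, 63, 61, 61, 62, 62, 61, 61, 60, 61, 60, 59, 58, 60, 59, 59, 59]
```

View pics/wrist4.png

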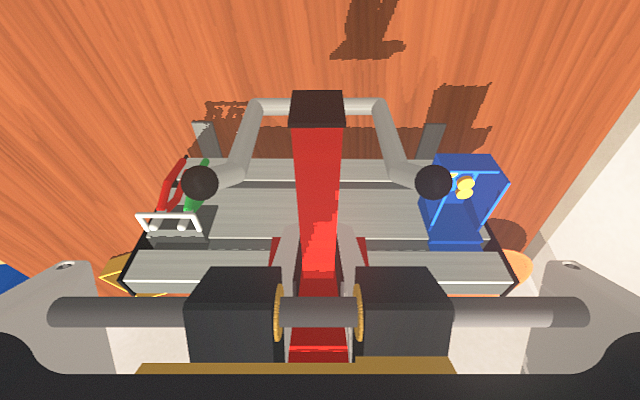

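Run:
```python
from h import *
from scipy.optimize import least_squares
np.set_printoptions(precision=4,suppress=True)
L=lambda n:(lambda f:(f['K'],f['M']))(np.load(n))
A,B=L('w3.npz'),L('w4.npz')
obs=[(A,258,209.0,0),(A,386,209.8,0),(A,258,220,.018),(A,386,220.6,.018),(A,258,240.4,.055),(A,386,241.1,.055),(B,258,236.7,0),(B,386,237.4,0),(B,258,250.2,.018),(B,386,250.7,.018)]
def res(p):
    yaw,c,z0=p[:3];x=np.array([np.cos(yaw),np.sin(yaw),0]);r=[]
    for C,u,v,h in obs:
        o,d=ray(C,(u,v));t=(c-o@x)/(d@x);r.append((o+d*t)[2]-z0-h)
    return np.array(r)*1000
for f in(None,.16):
    q=least_squares(res if f is None else (lambda p:res([p[0],p[1],.16])),[np.radians(-96.8),.24,.16]);p=q.x
    print(np.degrees(p[0]),p[1:],q.fun)
x=np.array([np.cos(np.radians(-96.8)),np.sin(np.radians(-96.8)),0]);print('earlier offset',np.array([.5195,-.3033,0])@x)
```

```text
-96.98286139419534 [0.2412 0.1528] [ 0.1336  0.2166  0.7386  0.5345 -5.0538 -5.0149  1.6575  1.7249  2.6042
  2.4588]
-96.98109618179701 [0.232 0.16 ] [ 1.2413  1.3261  1.2218  1.0285 -5.6183 -5.5774  1.2454  1.3138  1.5554
  1.4179]
earlier offset 0.2396555770734855
```

Run:
```python
from h import *
from scipy.optimize import least_squares
np.set_printoptions(precision=4,suppress=True)
L=lambda n:(lambda f:(f['K'],f['M']))(np.load(n))
A,B=L('w3.npz'),L('w4.npz')
obs=[(A,258,209.0,0),(A,386,209.8,0),(A,258,220,.018),(A,386,220.6,.018),(B,258,236.7,0),(B,386,237.4,0),(B,258,250.2,.018),(B,386,250.7,.018)]
def pts(p):
    yaw,c=p[:2];x=np.array([np.cos(yaw),np.sin(yaw),0]);r=[]
    for C,u,v,h in obs:
        o,d=ray(C,(u,v));r.append((o+d*(c-o@x)/(d@x))[2]-h)
    return np.array(r)
for f in(None,.16):
    q=least_squares(lambda p:(pts(p)-(p[2] if f is None else f))*1000,[np.radians(-96.9),.24,.16]);p=q.x
    print(np.degrees(p[0]),p[1:],q.fun)
for c in(.232,.236,.240):print(c,pts([np.radians(-96.95),c])*1000)
for C,uv in((A,(162,221)),(A,(484,224)),(A,(145,256)),(A,(497,258))):
    o,d=ray(C,uv);x=np.array([np.cos(np.radians(-96.95)),np.sin(np.radians(-96.95)),0]);print(uv,o+d*(.236-o@x)/(d@x))
```

```text
-96.9632936033126 [0.2312 0.1621] [ 0.0393  0.169  -0.0443 -0.1966 -0.1125 -0.0107  0.1318  0.0241]
-96.96445686349124 [0.2338 0.16  ] [-0.2355 -0.1076 -0.1434 -0.2998  0.0403  0.1409  0.4638  0.3531]
0.232 [161.464  161.6278 161.429  161.3065 161.4306 161.5579 161.7242 161.6382]
0.236 [157.8436 158.0099 158.0807 157.9564 158.4723 158.6015 159.0432 158.9558]
0.24 [154.2233 154.3921 154.7324 154.6062 155.5139 155.6451 156.3621 156.2735]
(162, 221) [ 0.3321 -0.2782  0.1785]
(484, 224) [ 0.7233 -0.3259  0.1805]
(145, 256) [ 0.3329 -0.2783  0.2283]
(497, 258) [ 0.7177 -0.3252  0.2288]
```

Run:
```python
from plan import *
C=np.load('C.npy')
print('entry: best z per x'); 
for phi in(44,40,38,36,34):
    i=list(phis).index(phi); print(phi,[(int(x),int(zs[C[i,j].argmax()]),round(C[i,j].max(),1)) for j,x in enumerate(xs) if -24<=x<=-8])
print('inner fine')
for phi in range(44,-1,-4):
    X=np.arange(-20,3,.25);Z=np.arange(0,10,.25);g=np.stack(np.meshgrid(X,Z,indexing='ij'),-1);c=clr(phi,g)
    # restrict to lip behind the slat: lip tip x>3
    tipx=X+7*np.cos(np.radians(phi))+24*np.sin(np.radians(phi));c[tipx<5]=-9
    k=np.unravel_index(c.argmax(),c.shape);m=c>.5*c.max();ii=np.argwhere(c>0.3)
    print(phi,X[k[0]],Z[k[1]],c[k].round(2),'X',X[ii[:,0].min()],X[ii[:,0].max()],'Z',Z[ii[:,1].min()],Z[ii[:,1].max()])
```

```text
entry: best z per x
44 [(-24, -2, np.float64(7.4)), (-23, -2, np.float64(6.7)), (-22, -2, np.float64(5.9)), (-21, -1, np.float64(5.6)), (-20, -1, np.float64(5.2)), (-19, 0, np.float64(4.6)), (-18, 0, np.float64(4.4)), (-17, 0, np.float64(3.7)), (-16, 1, np.float64(3.7)), (-15, 2, np.float64(3.7)), (-14, 3, np.float64(3.7)), (-13, 4, np.float64(3.6)), (-12, 5, np.float64(3.6)), (-11, 6, np.float64(3.6)), (-10, 7, np.float64(3.6)), (-9, 8, np.float64(3.5)), (-8, 9, np.float64(3.6))]
40 [(-24, -3, np.float64(7.5)), (-23, -3, np.float64(7.0)), (-22, -3, np.float64(6.4)), (-21, -3, np.float64(5.7)), (-20, -2, np.float64(5.2)), (-19, -2, np.float64(4.8)), (-18, -1, np.float64(4.2)), (-17, -1, np.float64(3.9)), (-16, 0, np.float64(3.2)), (-15, 0, np.float64(3.0)), (-14, 1, np.float64(2.9)), (-13, 3, np.float64(2.9)), (-12, 4, np.float64(3.0)), (-11, 5, np.float64(3.1)), (-10, 6, np.float64(3.0)), (-9, 7, np.float64(2.9)), (-8, 8, np.float64(2.9))]
38 [(-24, -4, np.float64(7.9)), (-23, -4, np.float64(7.2)), (-22, -4, np.float64(6.4)), (-21, -3, np.float64(5.8)), (-20, -3, np.float64(5.4)), (
[... 1080 characters left out ...]
(-14, -1, np.float64(2.4)), (-13, 0, np.float64(2.3)), (-12, 2, np.float64(2.0)), (-11, 3, np.float64(2.3)), (-10, 4, np.float64(2.0)), (-9, 6, np.float64(2.3)), (-8, 7, np.float64(2.4))]
inner fine
44 -7.0 9.75 3.95 X -16.5 1.75 Z 0.0 9.75
40 -5.5 9.75 4.29 X -15.75 2.75 Z 0.0 9.75
36 -3.75 9.75 4.75 X -14.75 2.75 Z 0.0 9.75
32 -3.0 9.5 4.8 X -13.5 2.75 Z 0.0 9.75
28 -2.25 9.0 5.01 X -12.25 2.75 Z 0.0 9.75
24 -1.75 8.5 5.03 X -10.5 2.75 Z 0.0 9.75
20 -1.25 9.5 4.41 X -7.75 2.75 Z 3.25 9.75
16 -1.5 8.5 3.79 X -6.75 2.25 Z 2.75 9.75
12 -2.0 5.75 3.16 X -5.5 1.75 Z 2.25 9.75
8 -1.25 9.25 2.52 X -4.5 1.0 Z 1.5 9.75
4 -1.5 5.5 1.88 X -3.25 0.25 Z 1.0 9.75
0 -1.25 1.25 1.25 X -2.0 -0.5 Z 0.5 9.75
```

```bash
cat >> h.py <<'E'
PY=np.radians(-96.96);PX=np.array([np.cos(PY),np.sin(PY),0]);PYh=np.array([-PX[1],PX[0],0])
G=.2325*PX+(np.array([.524,-.3025,0])@PYh)*PYh+np.array([0,0,.160])
OFF=np.array([-.029,-.0462]); LEAN0=29.9
def wp(phi,X,Z,show=True):
    c,s=np.cos(np.radians(phi)),np.sin(np.radians(phi))
    q=np.array([X,Z])/1000+[c*OFF[0]+s*OFF[1],-s*OFF[0]+c*OFF[1]]
    p=G+q[0]*PX+[0,0,q[1]];Rt=frame(PY,np.radians(LEAN0-phi))
    if show: print((phi,X,Z),end=' '); inc(p,Rt)
    return p,Rt
def where():
    s=arm.read_state();Rt=R.from_rotvec(s['tcp_rot']).as_matrix()
    lean=np.degrees(np.arctan2(Rt[:,2]@PX,-Rt[2,2]));phi=LEAN0-lean
    c,sn=np.cos(np.radians(phi)),np.sin(np.radians(phi));d=s['tcp_pos']-G
    X=d@PX-(c*OFF[0]+sn*OFF[1]);Z=d[2]-(-sn*OFF[0]+c*OFF[1])
    F=s['contact_force'];print('t %.2f phi %.1f X %.1f Z %.1f Y %.1f yawerr %.2f roll %.2f | F in %.1f y %.1f z %.1f'%(s['clock'],phi,X*1e3,Z*1e3,d@PYh*1e3,np.degrees(np.arctan2(Rt[:,1]@PX*-1,Rt[:,1]@PYh)),np.degrees(Rt[2,1]),F@PX,F@PYh,F[2]),'op',round(s['opening'],3),'ff',round(s['finger_force'],1))
E
python3 - <<'E'
from h import *
where(); print(G); wp(20,-80,10); wp(40,-55,-4)
E
```

```text
t 5.18 phi -0.0 X -87.3 Z 141.0 Y -2.9 yawerr 0.45 roll 0.08 | F in -0.4 y -0.3 z -4.9 op 0.213 ff 49.9
[ 0.52451796 -0.29825705  0.16      ]
(20, -80, 10) tx 2.59 ty 0.11 tz 3.97 ax 0.04 ay 3.34 az 0.07 rows>=2.8
(40, -55, -4) tx 1.98 ty 0.11 tz 4.19 ax 0.03 ay 6.67 az 0.07 rows>=5.6
```

Call:
arm_command --increments '[{"ax":0,"ay":1.0,"az":0,"tx":0.4,"ty":0,"tz":0.8,"jaw":0},{"ax":0,"ay":2.0,"az":0,"tx":0.9,"ty":0,"tz":1.6,"jaw":0},{"ax":0,"ay":3.0,"az":0.1,"tx":1.5,"ty":0.1,"tz":2.4,"jaw":0},{"ax":0,"ay":4.0,"az":0.1,"tx":1.9,"ty":0.1,"tz":3.1,"jaw":0},{"ax":0,"ay":5.0,"az":0.1,"tx":2.0,"ty":0.1,"tz":3.6,"jaw":0},{"ax":0,"ay":6.0,"az":0.1,"tx":2.0,"ty":0.1,"tz":4.0,"jaw":0},{"ax":0,"ay":6.7,"az":0.1,"tx":2.0,"ty":0.1,"tz":4.2,"jaw":0},{"ax":0,"ay":6.7,"az":0.1,"tx":2.0,"ty":0.1,"tz":4.2,"jaw":0}]'

```text
clock: 5.85
tcp_pos: [0.5344, -0.2012, 0.1376]
tcp_rot: [-2.276, -1.986, -0.203]
contact_force: [-0.1, -1.8, -5.2]
opening: 0.211
finger_force: 49.9
```

Call:
arm_command --increments '[{"ax":0,"ay":0,"az":0,"tx":0,"ty":0,"tz":0,"jaw":0},{"ax":0,"ay":0,"az":0,"tx":0,"ty":0,"tz":0,"jaw":0},{"ax":0,"ay":0,"az":0,"tx":0,"ty":0,"tz":0,"jaw":0}]'

```text
clock: 6.1
tcp_pos: [0.5375, -0.1902, 0.1389]
tcp_rot: [-2.259, -2.002, -0.206]
contact_force: [0.2, 1.1, -4.1]
opening: 0.209
finger_force: 49.9
```

Run:
```python
from h import *
where(); print(arm.read_state()['joint_positions']); wp(40,-55,-4); wp(40,-26,-4);wp(40,-20,-2)
b=arm.capture('scene');t=arm.capture('top');w=arm.capture('wrist')
z=lambda im,x,y,w,h:cv2.resize(im[y:y+h,x:x+w],(400,300),interpolation=cv2.INTER_CUBIC)
save(0,'comp5.png',np.vstack([np.hstack([z(b,165,105,132,99),z(t,370,140,120,90)]),np.hstack([z(w,0,0,640,400),z(w,160,60,320,240)])]))
```

```text
t 6.10 phi 40.1 X -56.9 Z -4.4 Y -0.2 yawerr 0.02 roll 0.17 | F in -1.1 y 0.1 z -4.1 op 0.209 ff 49.9
[ 0.33846719  0.64978527  0.09531018  1.78793234 -0.32824648  0.78336018
  0.53754933]
(40, -55, -4) tx -0.07 ty 0.01 tz -0.03 ax 0.03 ay -0.02 az 0.01 rows>=0.0
(40, -26, -4) tx -1.21 ty 0.01 tz -0.23 ax 0.03 ay -0.02 az 0.01 rows>=0.7
(40, -20, -2) tx -1.44 ty 0.01 tz -0.35 ax 0.03 ay -0.02 az 0.01 rows>=0.9
```

View pics/comp5.png

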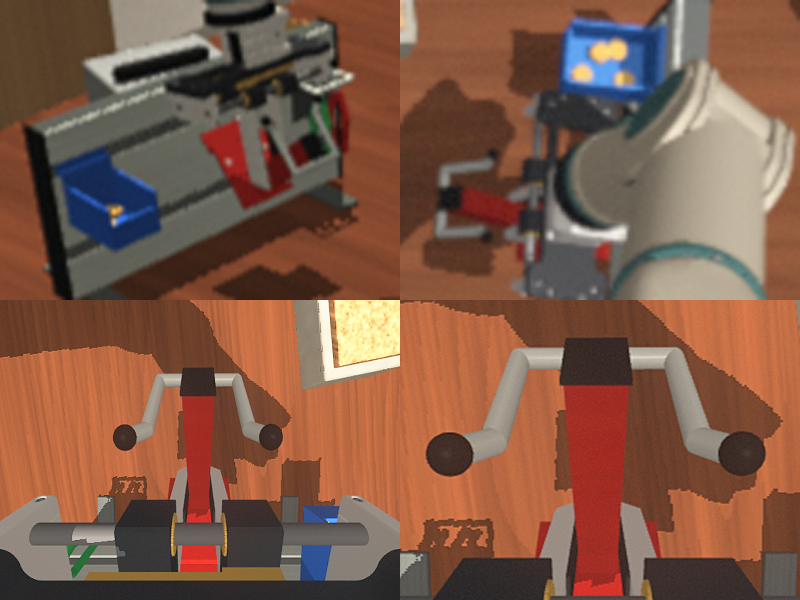

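The composite shows the rest tilted fork-up in front of the upper groove, clear of both the bin and the pliers. I move it in next.

Call:
arm_command --increments '[{"ax":0,"ay":0,"az":0,"tx":-0.4,"ty":0,"tz":-0.08,"jaw":0},{"ax":0,"ay":0,"az":0,"tx":-0.8,"ty":0,"tz":-0.15,"jaw":0},{"ax":0,"ay":0,"az":0,"tx":-1.2,"ty":0,"tz":-0.23,"jaw":0},{"ax":0,"ay":0,"az":0,"tx":-1.35,"ty":0,"tz":-0.28,"jaw":0},{"ax":0,"ay":0,"az":0,"tx":-1.44,"ty":0,"tz":-0.35,"jaw":0},{"ax":0,"ay":0,"az":0,"tx":-1.44,"ty":0,"tz":-0.35,"jaw":0},{"ax":0,"ay":0,"az":0,"tx":-1.44,"ty":0,"tz":-0.35,"jaw":0}]'

```text
clock: 6.83
tcp_pos: [0.532, -0.229, 0.1405]
tcp_rot: [-2.263, -1.996, -0.206]
contact_force: [0.3, 1.8, -3.8]
opening: 0.207
finger_force: 49.9
```

Run:
```python
from h import *
where(); wp(40,-20,-2);wp(40,-16,0); wp(40,-13,3)
```

```text
t 6.83 phi 40.2 X -17.6 Z -3.0 Y -1.0 yawerr -0.23 roll 0.13 | F in -1.8 y 0.1 z -3.8 op 0.207 ff 49.9
(40, -20, -2) tx 0.10 ty 0.04 tz -0.01 ax 0.03 ay -0.04 az -0.03 rows>=0.1
(40, -16, 0) tx -0.05 ty 0.04 tz -0.12 ax 0.03 ay -0.04 az -0.03 rows>=0.1
(40, -13, 3) tx -0.14 ty 0.04 tz -0.26 ax 0.03 ay -0.04 az -0.03 rows>=0.2
```

Call:
arm_command --increments '[{"ax":0,"ay":0,"az":0,"tx":-0.05,"ty":0.02,"tz":-0.06,"jaw":0},{"ax":0,"ay":0,"az":0,"tx":-0.1,"ty":0.02,"tz":-0.12,"jaw":0},{"ax":0,"ay":0,"az":0,"tx":-0.15,"ty":0.02,"tz":-0.18,"jaw":0},{"ax":0,"ay":0,"az":0,"tx":-0.18,"ty":0.02,"tz":-0.24,"jaw":0},{"ax":0,"ay":0,"az":0,"tx":-0.18,"ty":0.02,"tz":-0.24,"jaw":0},{"ax":0,"ay":0,"az":0,"tx":-0.18,"ty":0.02,"tz":-0.24,"jaw":0}]'

```text
clock: 7.33
tcp_pos: [0.5319, -0.2346, 0.1457]
tcp_rot: [-2.263, -1.997, -0.206]
contact_force: [-0.3, -0.8, -4.8]
opening: 0.207
finger_force: 49.9
```

Run:
```python
from h import *
where(); arm.capture('top'); where(); wp(40,-12,4);wp(40,-9,7); wp(40,-6,9)
```

```text
t 7.33 phi 40.2 X -12.1 Z 2.3 Y -0.4 yawerr -0.21 roll 0.14 | F in 0.8 y -0.2 z -4.8 op 0.207 ff 49.9
t 7.38 phi 40.2 X -12.2 Z 2.2 Y -0.5 yawerr -0.21 roll 0.13 | F in -0.3 y 1.1 z -3.2 op 0.212 ff 49.9
(40, -12, 4) tx 0.00 ty 0.02 tz -0.07 ax 0.03 ay -0.03 az -0.03 rows>=0.0
(40, -9, 7) tx -0.10 ty 0.02 tz -0.21 ax 0.03 ay -0.03 az -0.03 rows>=0.1
(40, -6, 9) tx -0.20 ty 0.02 tz -0.31 ax 0.03 ay -0.03 az -0.03 rows>=0.2
```

Call:
arm_command --increments '[{"ax":0,"ay":0,"az":0,"tx":0,"ty":0.02,"tz":-0.07,"jaw":0},{"ax":0,"ay":0,"az":0,"tx":-0.05,"ty":0.02,"tz":-0.14,"jaw":0},{"ax":0,"ay":0,"az":0,"tx":-0.1,"ty":0.02,"tz":-0.21,"jaw":0},{"ax":0,"ay":0,"az":0,"tx":-0.15,"ty":0.02,"tz":-0.26,"jaw":0},{"ax":0,"ay":0,"az":0,"tx":-0.2,"ty":0.02,"tz":-0.31,"jaw":0},{"ax":0,"ay":0,"az":0,"tx":-0.2,"ty":0.02,"tz":-0.31,"jaw":0}]'

```text
clock: 7.88
tcp_pos: [0.5315, -0.2416, 0.1525]
tcp_rot: [-2.264, -1.996, -0.206]
contact_force: [0.6, 0.1, -4.3]
opening: 0.209
finger_force: 49.9
```

Run:
```python
from h import *
where(); wp(40,-6,9)
for w in((36,-4,9.5),(32,-3,9.5),(28,-2.5,9),(24,-2,8.5),(20,-1.7,8),(16,-1.7,7)): wp(*w)
```

```text
t 7.88 phi 40.2 X -5.1 Z 9.1 Y 0.1 yawerr -0.25 roll 0.15 | F in -0.2 y 0.6 z -4.3 op 0.209 ff 49.9
(40, -6, 9) tx 0.03 ty -0.00 tz 0.02 ax 0.03 ay -0.03 az -0.04 rows>=0.0
(36, -4, 9.5) tx -0.12 ty -0.00 tz 0.11 ax 0.03 ay -0.69 az -0.04 rows>=0.6
(32, -3, 9.5) tx -0.25 ty -0.00 tz 0.23 ax 0.03 ay -1.36 az -0.04 rows>=1.1
(28, -2.5, 9) tx -0.36 ty -0.00 tz 0.37 ax 0.03 ay -2.03 az -0.04 rows>=1.7
(24, -2, 8.5) tx -0.49 ty -0.00 tz 0.50 ax 0.03 ay -2.69 az -0.04 rows>=2.3
(20, -1.7, 8) tx -0.61 ty -0.00 tz 0.62 ax 0.03 ay -3.36 az -0.04 rows>=2.8
(16, -1.7, 7) tx -0.74 ty -0.00 tz 0.76 ax 0.02 ay -4.03 az -0.04 rows>=3.4
```

Call:
arm_command --increments '[{"ax":0,"ay":-0.34,"az":0,"tx":-0.05,"ty":0,"tz":0.06,"jaw":0},{"ax":0,"ay":-0.69,"az":0,"tx":-0.12,"ty":0,"tz":0.11,"jaw":0},{"ax":0,"ay":-1.02,"az":0,"tx":-0.18,"ty":0,"tz":0.17,"jaw":0},{"ax":0,"ay":-1.36,"az":0,"tx":-0.25,"ty":0,"tz":0.23,"jaw":0},{"ax":0,"ay":-1.7,"az":-0.02,"tx":-0.3,"ty":0,"tz":0.3,"jaw":0},{"ax":0,"ay":-2.03,"az":-0.04,"tx":-0.36,"ty":0,"tz":0.37,"jaw":0},{"ax":0,"ay":-2.03,"az":-0.04,"tx":-0.36,"ty":0,"tz":0.37,"jaw":0}]'

```text
clock: 8.47
tcp_pos: [0.5309, -0.2454, 0.1411]
tcp_rot: [2.332, 2.072, -0.036]
contact_force: [-1.6, 0.3, -4.3]
opening: 0.21
finger_force: 49.9
```

Run:
```python
from h import *
where(); print(arm.read_state()['joint_positions'])
for w in((28,-2.5,9),(24,-2,8.5),(20,-1.7,8),(16,-1.7,7),(12,-2,6)): wp(*w)
```

```text
t 8.47 phi 28.1 X -6.0 Z 8.2 Y -0.1 yawerr 0.21 roll 0.07 | F in -0.1 y -1.6 z -4.3 op 0.21 ff 49.9
[ 0.21231626  0.64331764  0.24152051  1.80021778 -0.17487281  0.70932152
  0.42099695]
(28, -2.5, 9) tx -0.14 ty 0.00 tz -0.03 ax 0.01 ay -0.01 az 0.03 rows>=0.1
(24, -2, 8.5) tx -0.24 ty 0.00 tz 0.13 ax 0.01 ay -0.68 az 0.03 rows>=0.6
(20, -1.7, 8) tx -0.33 ty 0.00 tz 0.27 ax 0.02 ay -1.34 az 0.03 rows>=1.1
(16, -1.7, 7) tx -0.43 ty 0.00 tz 0.43 ax 0.02 ay -2.01 az 0.03 rows>=1.7
(12, -2, 6) tx -0.51 ty 0.00 tz 0.59 ax 0.02 ay -2.68 az 0.03 rows>=2.2
```

Call:
arm_command --increments '[{"ax":0,"ay":0,"az":0,"tx":0,"ty":0,"tz":0,"jaw":0},{"ax":0,"ay":0,"az":0,"tx":0,"ty":0,"tz":0,"jaw":0}]'

```text
clock: 8.63
tcp_pos: [0.5306, -0.2483, 0.1417]
tcp_rot: [2.334, 2.067, -0.035]
contact_force: [1.3, -0.0, -4.5]
opening: 0.209
finger_force: 49.9
```

Run:
```python
from h import *
where()
for w in((28,-2.5,9),(24,-2,8.5),(20,-1.7,8),(16,-1.7,7),(12,-2,6)): wp(*w)
```

```text
t 8.63 phi 28.0 X -3.1 Z 8.9 Y 0.0 yawerr 0.01 roll 0.16 | F in -0.1 y 1.3 z -4.5 op 0.209 ff 49.9
(28, -2.5, 9) tx -0.02 ty -0.00 tz -0.00 ax 0.03 ay -0.01 az 0.00 rows>=0.0
(24, -2, 8.5) tx -0.12 ty -0.00 tz 0.15 ax 0.03 ay -0.67 az -0.00 rows>=0.6
(20, -1.7, 8) tx -0.22 ty -0.00 tz 0.30 ax 0.03 ay -1.34 az -0.00 rows>=1.1
(16, -1.7, 7) tx -0.31 ty -0.00 tz 0.46 ax 0.03 ay -2.01 az -0.00 rows>=1.7
(12, -2, 6) tx -0.40 ty -0.00 tz 0.61 ax 0.03 ay -2.67 az -0.00 rows>=2.2
```

Just lag, and it has settled where expected. I continue slowly to 16°.

Call:
arm_command --increments '[{"ax":0,"ay":-0.33,"az":0,"tx":-0.07,"ty":0,"tz":0.07,"jaw":0},{"ax":0,"ay":-0.67,"az":0,"tx":-0.12,"ty":0,"tz":0.15,"jaw":0},{"ax":0,"ay":-1.0,"az":0,"tx":-0.17,"ty":0,"tz":0.22,"jaw":0},{"ax":0,"ay":-1.34,"az":0,"tx":-0.22,"ty":0,"tz":0.3,"jaw":0},{"ax":0,"ay":-1.34,"az":0,"tx":-0.22,"ty":0,"tz":0.3,"jaw":0},{"ax":0,"ay":-1.67,"az":0,"tx":-0.27,"ty":0,"tz":0.38,"jaw":0},{"ax":0,"ay":-2.01,"az":0,"tx":-0.31,"ty":0,"tz":0.46,"jaw":0},{"ax":0,"ay":-2.01,"az":0,"tx":-0.31,"ty":0,"tz":0.46,"jaw":0}]'

```text
clock: 9.3
tcp_pos: [0.5297, -0.2548, 0.1296]
tcp_rot: [2.221, 1.969, -0.269]
contact_force: [0.1, 2.1, -4.7]
opening: 0.208
finger_force: 49.9
```

Call:
arm_command --increments '[{"ax":0,"ay":0,"az":0,"tx":0,"ty":0,"tz":0,"jaw":0},{"ax":0,"ay":0,"az":0,"tx":0,"ty":0,"tz":0,"jaw":0}]'

```text
clock: 9.47
tcp_pos: [0.5296, -0.2568, 0.1306]
tcp_rot: [2.222, 1.966, -0.268]
contact_force: [0.4, 0.5, -4.7]
opening: 0.21
finger_force: 49.9
```

Run:
```python
from h import *
where()
for w in((16,-1.7,7),(12,-2,6),(8,-1.6,5),(4,-1.5,4.5),(0,-1.2,4)): wp(*w)
```

```text
t 9.47 phi 16.0 X -1.2 Z 7.1 Y 0.1 yawerr -0.03 roll 0.17 | F in -0.5 y 0.4 z -4.7 op 0.21 ff 49.9
(16, -1.7, 7) tx 0.02 ty -0.00 tz -0.00 ax 0.03 ay -0.00 az -0.01 rows>=0.0
(12, -2, 6) tx -0.03 ty -0.00 tz 0.16 ax 0.03 ay -0.67 az -0.01 rows>=0.6
(8, -1.6, 5) tx -0.13 ty -0.00 tz 0.33 ax 0.03 ay -1.33 az -0.01 rows>=1.1
(4, -1.5, 4.5) tx -0.22 ty -0.00 tz 0.47 ax 0.03 ay -2.00 az -0.02 rows>=1.7
(0, -1.2, 4) tx -0.33 ty -0.00 tz 0.61 ax 0.02 ay -2.67 az -0.02 rows>=2.2
```

Call:
arm_command --increments '[{"ax":0,"ay":-0.33,"az":0,"tx":-0.01,"ty":0,"tz":0.08,"jaw":0},{"ax":0,"ay":-0.67,"az":0,"tx":-0.03,"ty":0,"tz":0.16,"jaw":0},{"ax":0,"ay":-1.0,"az":0,"tx":-0.08,"ty":0,"tz":0.24,"jaw":0},{"ax":0,"ay":-1.33,"az":0,"tx":-0.13,"ty":0,"tz":0.33,"jaw":0},{"ax":0,"ay":-1.33,"az":0,"tx":-0.13,"ty":0,"tz":0.33,"jaw":0},{"ax":0,"ay":-1.33,"az":0,"tx":-0.13,"ty":0,"tz":0.33,"jaw":0}]'

```text
clock: 9.97
tcp_pos: [0.529, -0.2614, 0.1231]
tcp_rot: [2.14, 1.894, -0.412]
contact_force: [0.3, -0.4, -5.0]
opening: 0.212
finger_force: 49.9
```

Run:
```python
from h import *
where()
for w in((8,-1.6,5),(4,-1.5,4.5),(0,-1.2,4)): wp(*w)
```

```text
t 9.97 phi 8.0 X -2.0 Z 4.8 Y -0.0 yawerr 0.01 roll 0.13 | F in 0.4 y 0.4 z -5.0 op 0.212 ff 49.9
(8, -1.6, 5) tx -0.02 ty 0.00 tz -0.00 ax 0.02 ay -0.00 az -0.01 rows>=0.0
(4, -1.5, 4.5) tx -0.09 ty 0.00 tz 0.15 ax 0.02 ay -0.67 az -0.01 rows>=0.6
(0, -1.2, 4) tx -0.18 ty 0.00 tz 0.30 ax 0.02 ay -1.34 az -0.01 rows>=1.1
```

Call:
arm_command --increments '[{"ax":0,"ay":-0.33,"az":0,"tx":-0.05,"ty":0,"tz":0.07,"jaw":0},{"ax":0,"ay":-0.67,"az":0,"tx":-0.09,"ty":0,"tz":0.15,"jaw":0},{"ax":0,"ay":-1.0,"az":0,"tx":-0.13,"ty":0,"tz":0.22,"jaw":0},{"ax":0,"ay":-1.34,"az":0,"tx":-0.18,"ty":0,"tz":0.3,"jaw":0},{"ax":0,"ay":-1.34,"az":0,"tx":-0.18,"ty":0,"tz":0.3,"jaw":0},{"ax":0,"ay":-1.34,"az":0,"tx":-0.18,"ty":0,"tz":0.3,"jaw":0}]'

```text
clock: 10.47
tcp_pos: [0.5282, -0.2687, 0.1179]
tcp_rot: [2.054, 1.816, -0.546]
contact_force: [-0.9, -0.8, -5.6]
opening: 0.208
finger_force: 50.0
```

Run:
```python
from h import *
where(); print(arm.read_state()['torque'])
for w in((0,-1.2,4),(0,0,4),(0,-1,0),(0,-1,-1)): wp(*w)
```

```text
t 10.47 phi -0.0 X -0.8 Z 4.1 Y 0.1 yawerr -0.03 roll 0.16 | F in 0.9 y -0.8 z -5.6 op 0.208 ff 50.0
[ 0.7523966  -0.04336405 -0.00333189]
(0, -1.2, 4) tx 0.02 ty -0.00 tz -0.00 ax 0.02 ay 0.00 az -0.02 rows>=0.0
(0, 0, 4) tx -0.03 ty -0.00 tz 0.02 ax 0.02 ay 0.00 az -0.02 rows>=0.0
(0, -1, 0) tx 0.09 ty -0.00 tz 0.14 ax 0.02 ay 0.00 az -0.02 rows>=0.1
(0, -1, -1) tx 0.11 ty -0.00 tz 0.17 ax 0.02 ay 0.00 az -0.02 rows>=0.1
```

Call:
arm_command --increments '[{"ax":0,"ay":0,"az":0,"tx":0.03,"ty":0,"tz":0.05,"jaw":0},{"ax":0,"ay":0,"az":0,"tx":0.06,"ty":0,"tz":0.1,"jaw":0},{"ax":0,"ay":0,"az":0,"tx":0.08,"ty":0,"tz":0.14,"jaw":0},{"ax":0,"ay":0,"az":0,"tx":0.08,"ty":0,"tz":0.14,"jaw":0},{"ax":0,"ay":0,"az":0,"tx":0.08,"ty":0,"tz":0.14,"jaw":0}]'

```text
clock: 10.88
tcp_pos: [0.5282, -0.2686, 0.114]
tcp_rot: [2.053, 1.816, -0.547]
contact_force: [0.5, -2.6, -4.6]
opening: 0.206
finger_force: 50.0
```

Run:
```python
from h import *
where(); print(arm.read_state()['torque'])
for w in((0,0,0),(0,-1,0),(0,-1,-1)): wp(*w)
```

```text
t 10.88 phi -0.1 X -0.9 Z 0.2 Y 0.0 yawerr -0.01 roll 0.17 | F in 2.5 y 0.8 z -4.6 op 0.206 ff 50.0
[ 0.47947301 -0.00193957  0.00261735]
(0, 0, 0) tx -0.03 ty -0.00 tz 0.02 ax 0.02 ay 0.01 az -0.02 rows>=0.0
(0, -1, 0) tx 0.01 ty -0.00 tz 0.00 ax 0.02 ay 0.01 az -0.02 rows>=0.0
(0, -1, -1) tx 0.03 ty -0.00 tz 0.04 ax 0.02 ay 0.01 az -0.02 rows>=0.0
```

Call:
arm_command --increments '[{"ax":0,"ay":0,"az":0,"tx":0.01,"ty":0,"tz":0.02,"jaw":0},{"ax":0,"ay":0,"az":0,"tx":0.02,"ty":0,"tz":0.035,"jaw":0},{"ax":0,"ay":0,"az":0,"tx":0.03,"ty":0,"tz":0.052,"jaw":0},{"ax":0,"ay":0,"az":0,"tx":0.03,"ty":0,"tz":0.052,"jaw":0},{"ax":0,"ay":0,"az":0,"tx":0.03,"ty":0,"tz":0.052,"jaw":0}]'

```text
clock: 11.3
tcp_pos: [0.5281, -0.2691, 0.1136]
tcp_rot: [2.052, 1.815, -0.548]
contact_force: [-1.9, -0.2, 6.4]
opening: 0.21
finger_force: 50.0
```

Run:
```python
from h import *
where(); print(arm.read_state()['torque'])
```

```text
t 11.30 phi -0.2 X -0.5 Z -0.1 Y 0.1 yawerr -0.01 roll 0.17 | F in 0.4 y -1.9 z 6.4 op 0.21 ff 50.0
[-0.72620558  0.61883935 -0.3258462 ]
```

Call:
arm_command --increments '[{"ax":0,"ay":0,"az":0,"tx":-0.03,"ty":0,"tz":0.015,"jaw":0},{"ax":0,"ay":0,"az":0,"tx":-0.05,"ty":0,"tz":0.03,"jaw":0},{"ax":0,"ay":0,"az":0,"tx":-0.05,"ty":0,"tz":0.03,"jaw":0},{"ax":0,"ay":0,"az":0,"tx":-0.05,"ty":0,"tz":0.03,"jaw":0}]'

```text
clock: 11.63
tcp_pos: [0.5281, -0.2695, 0.1133]
tcp_rot: [2.052, 1.817, -0.547]
contact_force: [-1.4, 3.0, 8.4]
opening: 0.207
finger_force: 50.0
```

Run:
```python
from h import *
where(); print(arm.read_state()['torque'])
```

```text
t 11.63 phi -0.1 X -0.1 Z -0.4 Y 0.1 yawerr 0.03 roll 0.15 | F in -2.8 y -1.7 z 8.4 op 0.207 ff 50.0
[-0.43914463  0.7575759  -0.42263957]
```

Call:
arm_command --grip_force 5 --increments '[{"ax":0,"ay":0,"az":0,"tx":0,"ty":0,"tz":0,"jaw":0},{"ax":0,"ay":0,"az":0,"tx":0,"ty":0,"tz":0,"jaw":0},{"ax":0,"ay":0,"az":0,"tx":0,"ty":0,"tz":0,"jaw":0.3},{"ax":0,"ay":0,"az":0,"tx":0,"ty":0,"tz":0,"jaw":0.3},{"ax":0,"ay":0,"az":0,"tx":0,"ty":0,"tz":0,"jaw":0.5},{"ax":0,"ay":0,"az":0,"tx":0,"ty":0,"tz":0,"jaw":1},{"ax":0,"ay":0,"az":0,"tx":0,"ty":0,"tz":0,"jaw":1},{"ax":0,"ay":0,"az":0,"tx":0,"ty":0,"tz":0,"jaw":1}]'

```text
clock: 12.3
tcp_pos: [0.5282, -0.2694, 0.1122]
tcp_rot: [2.052, 1.817, -0.547]
contact_force: [-0.0, -0.7, 0.3]
opening: 0.549
finger_force: 0.0
```

Call:
arm_command --increments '[{"ax":0,"ay":0,"az":0,"tx":0,"ty":0,"tz":0,"jaw":1},{"ax":0,"ay":0,"az":0,"tx":0,"ty":0,"tz":0,"jaw":1},{"ax":0,"ay":0,"az":0,"tx":0,"ty":0,"tz":0,"jaw":1},{"ax":0,"ay":0,"az":0,"tx":0,"ty":0,"tz":0,"jaw":1},{"ax":0,"ay":0,"az":0,"tx":0,"ty":0,"tz":0,"jaw":1},{"ax":0,"ay":0,"az":0,"tx":0,"ty":0,"tz":0,"jaw":1},{"ax":0,"ay":0,"az":0,"tx":0,"ty":0,"tz":0,"jaw":1}]'

```text
clock: 12.88
tcp_pos: [0.5281, -0.2696, 0.1123]
tcp_rot: [2.052, 1.817, -0.547]
contact_force: [0.6, -0.4, 0.6]
opening: 0.994
finger_force: 0.0
```

Run:
```python
from h import *
where();save('wrist','wrist6.png')
```

```text
t 12.88 phi -0.1 X 0.1 Z -1.5 Y 0.1 yawerr 0.03 roll 0.15 | F in 0.3 y 0.7 z 0.6 op 0.994 ff 0.0
```

View pics/wrist6.png

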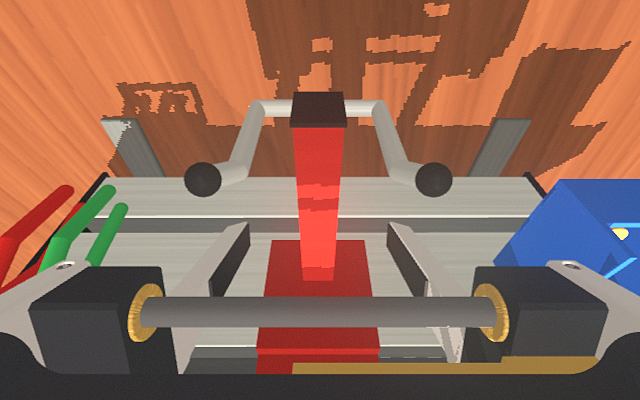

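The rest hangs by itself, with its end face at (319,110) as when held and the fingers open and clear of it. Now I retreat along the tool axis.

Call:
arm_command --increments '[{"ax":0,"ay":0,"az":0,"tx":0,"ty":0,"tz":-0.5,"jaw":1},{"ax":0,"ay":0,"az":0,"tx":0,"ty":0,"tz":-1.2,"jaw":1},{"ax":0,"ay":0,"az":0,"tx":0,"ty":0,"tz":-2.2,"jaw":1},{"ax":0,"ay":0,"az":0,"tx":0,"ty":0,"tz":-3.2,"jaw":1},{"ax":0,"ay":0,"az":0,"tx":0,"ty":0,"tz":-4.2,"jaw":1},{"ax":0,"ay":0,"az":0,"tx":0,"ty":0,"tz":-5.2,"jaw":1},{"ax":0,"ay":0,"az":0,"tx":0,"ty":0,"tz":-6.2,"jaw":1},{"ax":0,"ay":0,"az":0,"tx":0,"ty":0,"tz":-7.0,"jaw":1}]'

```text
clock: 13.6
tcp_pos: [0.5386, -0.1819, 0.2654]
tcp_rot: [2.052, 1.817, -0.545]
contact_force: [-0.2, -0.7, -0.0]
opening: 1.0
finger_force: 0.0
```

Call:
arm_command --increments '[{"ax":0,"ay":0,"az":0,"tx":1.0,"ty":0,"tz":-1.2,"jaw":1},{"ax":0,"ay":0,"az":0,"tx":2.0,"ty":0,"tz":-1.5,"jaw":1},{"ax":0,"ay":0,"az":0,"tx":3.0,"ty":0,"tz":-1.5,"jaw":1},{"ax":0,"ay":0,"az":0,"tx":4.0,"ty":0,"tz":-1.5,"jaw":1},{"ax":0,"ay":0,"az":0,"tx":4.0,"ty":0,"tz":-1.5,"jaw":1},{"ax":0,"ay":0,"az":0,"tx":4.0,"ty":0,"tz":-1.5,"jaw":1}]'

```text
clock: 14.1
tcp_pos: [0.5509, -0.0771, 0.2458]
tcp_rot: [2.05, 1.82, -0.549]
contact_force: [-0.1, -1.0, -0.9]
opening: 1.0
finger_force: 0.0
```

Run:
```python
from h import *
s=arm.read_state();print(s['tcp_pos'],s['contact_force'],abs(s['qvel']).max())
np.set_printoptions(precision=4,suppress=True)
b=arm.capture('scene');t=arm.capture('top');w=arm.capture('wrist');S,T=cam('scene'),cam('top')
grip=G-.0465*PX-[0,0,.051]
for d in(-.075,.041):print('scene exp arm top',proj(S,grip+d*PX+[0,0,.013]),proj(T,grip+d*PX+[0,0,.013]))
z=lambda im,x,y,w,h:cv2.resize(im[y:y+h,x:x+w],(400,300),interpolation=cv2.INTER_CUBIC)
save(0,'comp7.png',np.vstack([np.hstack([z(b,165,105,132,99),z(t,370,140,120,90)]),np.hstack([z(b,280,150,200,150),z(w,0,0,640,400)])]))
```

```text
[ 0.55091086 -0.07708963  0.245754  ] [-0.13888782 -0.95746846 -0.85846693] 0.04693062186086759
scene exp arm top [256.7823 166.3931] [400.9414 204.3063]
scene exp arm top [234.6595 155.0869] [438.7214 208.2919]
```

View pics/comp7.png

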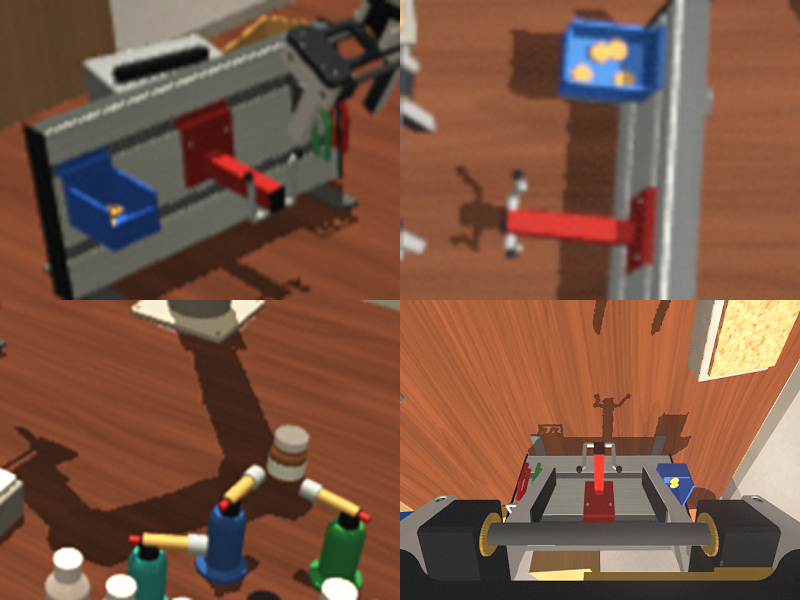

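The rest hangs level on the upper groove between the bin and the pliers, plate flat on the panel. The torch and jar still stand, and the gripper is clear, so I hand in.

```bash
python3 -c "
from workcell import arm
print(arm.close_job())"
```

```text
the job is handed in; nothing more can be done
None
```

The red torch rest hangs level by itself in the upper groove between the bin and the plier rail, its plate flat on the panel; torch and jar were not moved, and the job is handed in at about 14 s of the 45 s allowed.

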